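Lock a filled mould tray home on the vibrating table

TASK

Slide the tray with the freshly filled mould home on the vibrating table and lock it there: press the spring tread behind the tray well down with a fingertip, so that its two stop pins sink clear of the tray, and keep it down while you push the tray's upright rear flange forward over the pins, until the tray meets the end stop. Then let go of the tread, so that the pins spring up behind the tray, and come away. Only press and push: do not lift the tray or touch the mould, which stays where it stands on the tray, and leave the other things on the table alone.

Things in the scene. Friction and masses are not known exactly. Their poses are not given: they have to be found in the camera images.
- dock: fixed loading track of the vibrating table. Origin on the table top midway between the stop pins; own x = the way the tray is pushed home, y to its left, z up. Base plate 150 mm wide, 6 mm thick, from own x -130 mm. Two rails (|y| 46 to 56 mm, top 46 mm up) carry the tray; side guides with lips, 58.5 mm high, start at own x -95 mm, inner edges at |y| 51 mm; between the rails it is open above the tread.
- stop (a point): middle of the end stop's face at dock own x +196 mm, 54 mm up; the stop is 64 mm high, and the motor behind it reaches own x +274 mm and 80 mm height.
- tread (a point): on the top of the spring tread: a steel strip in the middle of the track, 135 mm long (dock own x -115 to +20 mm), 48 mm wide, top 42 mm above the table when up. This point lies on its centreline at own x -75 mm and sinks with it. Press it anywhere on its bare part behind the tray; a finger can slide along it while pressing. It stays level.
- pins (a point): midway between the tops of the two stop pins, which are part of the tread and sink with it: each 10 x 10 mm, at dock own x -5 to +5 mm, centred at own y +38 and -38 mm; up, their tops are 56 mm above the table, 10 mm above the tray's underside. A finger up to 60 mm wide passes between them, over the tread.
- plunger (a joint): how far tread and pins are pressed down, m: 0 up, 0.030 at its hard bottom. The pins clear the tray's underside when it is over 0.010; keep it between 0.013 and 0.027 while the rear bar passes (jammed hard against the bottom, a finger sticks). Spring: about 3 N to start it, 5.5 N at 0.017, 7.5 N at the bottom; it springs back up when let go.
- tray: loose aluminium tray, 186 x 110 mm, 8 mm thick, flat on the rails, 46 mm above the table. Origin at the middle of its rear face's lower edge; own x to its front, as the dock's. From the rear: cross bar 16 mm long bearing the flange, window, plate (own x 76 to 186 mm) with the mould. Home, its front meets the stop and its rear face is at dock own x +10 mm, 5 mm past the pins. With mould 0.55 to 1 kg.
- window (a point): centre of the tray's open window, at its top face: own x 16 to 76 mm, 92 mm wide. At the start the stop pins stick up through it, in front of the cross bar, and block the tray.
- flange (a point): the face to push: middle of the rear face of the tray's upright flange (tray own x = 0), 20 mm above the tray's underside. The flange is 80 mm wide, 16 mm thick, and its top is 78 mm above the table.
- mould: white silicone mould with four filled round cavities, 85 x 78 mm, 28 mm tall, loose on the tray's plate; origin at the centre of its underside, near tray own x 131 mm, y 0. Its top is 82 mm above the table. Not to be touched.
- cup: bystander: white paper cup, open, 66 mm across the rim, 75 mm tall; origin at the centre of its underside
- jar: bystander: small glass jar of pigment, 56 mm across, 65 mm tall; origin at the centre of its underside
- pots: bystander: three joined hexagonal pots in a row along own x, about 128 x 44 mm and 42 mm tall; origin at the centre of the underside
- resin: bystander: white bottle, 60 mm across, 160 mm tall; origin at the centre of its underside
- spatula: bystander: spatula lying flat along own x
- brush: bystander: brush lying flat along own x
Things that resemble listed ones, but are neither listed nor needed, are in the scene too. Several things have the shape of the tray; the one meant has the colours described above.

How it is judged:
By the outcome, as a careful person would: the job done as asked, in the order asked, and still so for the second after the job is handed in, with the robot touching nothing.
It also fails if it takes over 38 s, if anything falls off the work surface, if the arm or the gripper's body presses on something with over 40 N, if the wrist force passes 120 N, or if a joint passes its speed limit or range.

ROBOT

A 6-joint arm with a two-finger parallel gripper is mounted at the origin on the work surface. World frame = base frame: x ahead of the robot, y to its left, z up, the work surface at z = 0. Lengths are in m, angles in rad, forces in N, time in s.
With the tool pointing down it reaches from about 0.35 to 0.775 m from the base axis. Payload 5.5 kg.
Tool frame: the origin (TCP) lies at the very end of the fingers, on their centre line; the grasp point (between the pads) lies 19 mm behind it (grip_point_offset is the distance from the TCP to the grasp point, in m); z points along the fingers, y is the direction in which the jaws open and shut (so a half turn about z gives the same grasp; the last joint's range is limited). The gripper opens to 85 mm and grips with 20 to 120 N. Pads are 22 mm wide; open, the fingers measure 114 mm over their backs; the gripper's body (76 mm by 85 mm) begins 54 mm behind the grasp point. The pads swing forward as they close: fully open they stand 13 mm farther back than shut.
Start: joints at [0.965, 0.313, 0.046, 1.304, 0, 1.431], TCP at [0.258, 0.514, 0.231] pointing down, gripper open.
Joint ranges: [-2.76, 2.76], [-0.86, 1.69], [-1.03, 1.26], [-2.2, 2.34], [-1.47, 1.5], [-3.14, 3.14]. Speed limits (rad/s): [2.57, 2.57, 3.14, 3.14, 3.14, 3.14].

INTERFACE

Orientations are given as a unit quaternion [w, x, y, z].
In Python, from workcell import * gives the robot as it stands.
- The arm moves only by the shell command python3 -m crank 'ROWS' [OPENING] [FORCE]. ROWS is a JSON object of lists of equal length, an entry for each row: "travel": the shift along the tool's x, y, z in units of 40 mm (1.0 is 40 mm), a list of three; "turn": the turn about the tool's z in rad. In form: {"travel": [[x, y, z], ...], "turn": [turn, ...]}. A call has 1 to 5 rows; each row is the pose to reach, as a shift and turn from the pose commanded when the call began, along the tool's axes at that moment; what a row does not reach only later rows make up. A row lasts 1/12 s, in which the tool goes at most 41.7 mm and 7.16 degrees, less where a joint would pass 70% of its speed; a pose out of reach is approached as far as the arm can. A call with a gripper value outside its range is refused whole. OPENING is the finger opening in mm, from 0 to 85.4, set as the call begins (- or left out, the last holds). The fingers move at their own pace and stop on an object; FORCE is the grip in N (left out, the last holds). Time passes only in rows, so rows that repeat a pose let the fingers close. It gives the time, the measured TCP pose, the force and the opening at its end, in the units of the state.
- get_state(): the state, without advancing time (a new reading comes with each control period).
- read_camera(name): name is "scene" or "top"; returns a dict with "image" (400x640x3 uint8, red, green, blue), "K" (3x3 intrinsics, pixels), "k1" (the pictures are not rectified: a ray, as slopes to the right and down, at radius r is drawn at 1 + k1 r^2 times it, then the intrinsics apply), "R" (3x3) and "t" (3): a world point X has camera coordinates R X + t. Camera axes: x right, y down, z forward; pixel columns grow to the right and rows downward; lengths in m; the calibration is good to about 2 mm. A picture is of the moment at which its call begins. There is no depth.
- hand_in(): hands the job in, once; it reports no verdict.
The state is a dict: "clock": time; "joint_pos": joint angles; "qvel": joint speeds; "tau": joint torques, N m; "tcp_pos": TCP position; "orientation": TCP orientation; "wrist_force": force on the tool from outside, world axes, zero at the start; "ft_torque": the same for the moment, N m; "finger_gap": finger opening in m.
Only numpy, scipy, OpenCV 4.12 (cv2) and the standard library are available. Lean on these libraries where they do the work, as an engineer would, in place of code of your own. Each camera call takes 0.05 s, during which the arm holds its last target. There are 200 camera calls.

## Working session

There is one attempt and no reset: what is moved stays moved. The work goes in short steps, Python scripts to look and compute and a shell command to move; the robot and the scene stay as the last step left them, time stands still between calls to the robot, and variables do not carry over. Pictures are saved under pics/ and viewed, about 8 in all and at most 12, crops included, and the job is handed in when it is done.

```bash
mkdir -p pics; ls; python3 - <<'E'
from workcell import *
import cv2
for n in ("scene","top"):
    c=read_camera(n); cv2.imwrite(f"pics/{n}0.png",c["image"][:,:,::-1])
    print(n,c["K"].tolist(),c["k1"],c["R"].tolist(),c["t"].tolist())
print(get_state())
E
```

```text
pics
scene [[388.5902715132405, 0.0, 318.3451737584317], [0.0, 388.5902715132405, 193.9883020303458], [0.0, 0.0, 1.0]] -0.08415865481912412 [[-0.5211752443038381, 0.8533193000880573, 0.014917668117455459], [0.48730600191160645, 0.311886988691376, -0.8156343339916184], [-0.7006491455969671, -0.41781895407251857, -0.5783753940063379]] [0.321026838786855, -0.17008980234417143, 1.7526980339790432]
top [[504.26248572479403, 0.0, 321.0993460877327], [0.0, 504.26248572479403, 202.91068365618088], [0.0, 0.0, 1.0]] -0.13952044556621615 [[0.026095401979797678, -0.99964470739333, -0.005430375310857632], [-0.9875807178841622, -0.024937812428476723, -0.1551206987306521], [0.15493016381233324, 0.009410870936640657, -0.9878805999964255]] [-0.048795439692434994, 0.5018613450238784, 1.362644951790039]
{'clock': 0.1, 'joint_pos': array([ 9.65388078e-01,  3.13947982e-01,  4.51034307e-02,  1.30361559e+00,
       -2.81418712e-07,  1.43117831e+00]), 'qvel': array([ 0.0008366 , -0.00169519,  0.00336042, -0.0002835 , -0.00259849,
        0.00041702]), 'tau': array([ 3.30869669e-03, -4.81724739e+01,  2.99244297e+01,  1.27232244e-02,
       -6.12024223e-05,  1.29814751e-05]), 'tcp_pos': array([0.2580047 , 0.51335533, 0.23048958]), 'orientation': array([-3.02647057e-04,  2.30795364e-01,  9.73001957e-01, -7.74900974e-04]), 'wrist_force': array([ 0.31844469, -0.01179832,  0.22777676]), 'ft_torque': array([0.00943919, 0.04758997, 0.06535883]), 'finger_gap': 0.08503924004459495}
```

View pics/top0.png

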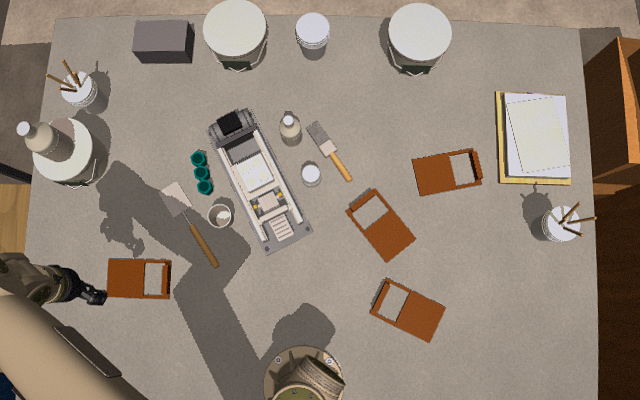

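View pics/scene0.png

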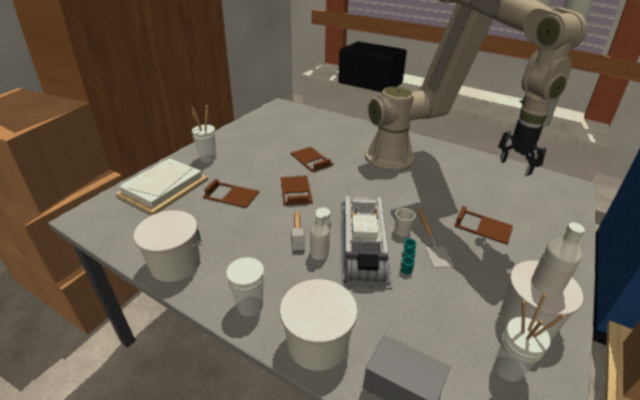

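The top view shows the dock running from its rear end near (288,240) to the motor at (233,122). The tray and mould are at about (255,175), the cup at (219,214), the pots at (200,172), the resin at (290,128) and the jar at (310,174). Next is an enlarged crop.

```bash
cat > h.py <<'E'
from workcell import *
import cv2, numpy as np
def ray(c,px,z):
    K,k1=c["K"],c["k1"]
    u=cv2.undistortPoints(np.array([[px]],float),K,np.array([k1,0,0,0,0.])).ravel()
    d=c["R"].T@np.array([u[0],u[1],1]); o=-c["R"].T@c["t"]
    return o+d*(z-o[2])/d[2]
def proj(c,X):
    p=cv2.projectPoints(np.array([X],float),cv2.Rodrigues(c["R"])[0],c["t"],c["K"],np.array([c["k1"],0,0,0,0.]))[0]
    return p.ravel()
def crop(c,x0,y0,x1,y1,s,name):
    im=c["image"][y0:y1,x0:x1,::-1]
    cv2.imwrite(name,cv2.resize(im,None,fx=s,fy=s,interpolation=cv2.INTER_CUBIC))
E
python3 - <<'E'
from h import *
c=read_camera("top"); crop(c,200,160,320,260,6,"pics/t1.png")
c=read_camera("scene"); crop(c,325,185,415,285,6,"pics/s1.png")
E
```

```text
(no output)
```

View pics/t1.png

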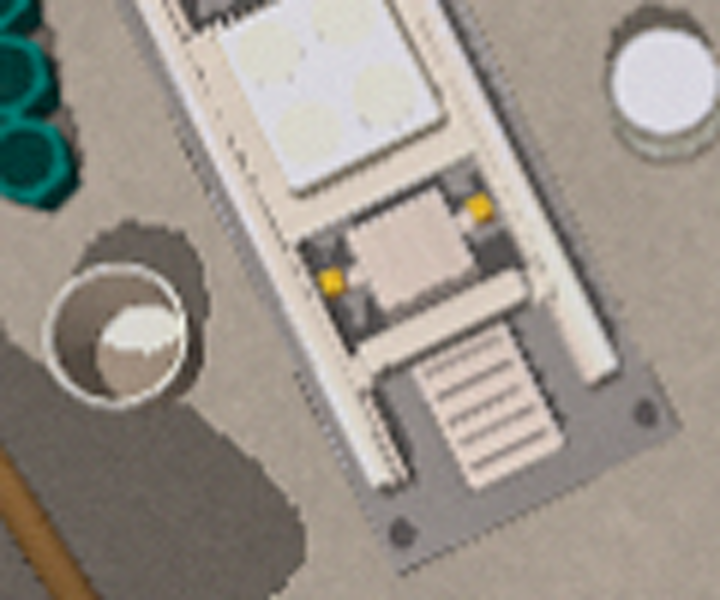

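The crop shows the yellow pins at (332,283) and (480,208), the plate's rear corners at (403,574) and (680,426), the tread's rear corners at (480,488) and (563,438), and the flange top between about (365,360) and (527,290).

```bash
python3 - <<'E'
from h import *
c=read_camera("top")
f=lambda u,v,z: ray(c,((u+.5)/6-.5+200,(v+.5)/6-.5+160),z)
# yellow pins by mask centroid
im=c["image"].astype(int)[160:260,200:320]
m=((im[...,0]>170)&(im[...,1]>120)&(im[...,2]<90)).astype(np.uint8)
n,_,st,ce=cv2.connectedComponentsWithStats(m); print(st[1:,4],(ce[1:]*6))
P=[((332,283,.056),(0,38)),((480,208,.056),(0,-38)),((403,574,.006),(-130,75)),((680,426,.006),(-130,-75)),((480,488,.042),(-115,24)),((563,438,.042),(-115,-24))]
W=np.array([f(*a)[:2] for a,_ in P]);L=np.array([b for _,b in P])/1000.
lm,wm=L.mean(0),W.mean(0);H=(L-lm).T@(W-wm);U,_,V=np.linalg.svd(H);R=V.T@np.diag([1,np.linalg.det(V.T@U.T)])@U.T;t=wm-R@lm
yaw=np.arctan2(R[1,0],R[0,0]);print("origin",t,"yaw",yaw,"res mm",((W-(L@R.T+t))*1000).round(1).tolist())
g=lambda p:(R.T@(p[:2]-t)*1000).round(1)
for n,a in dict(flL=(372,378,.078),flR=(527,298,.078),fl_frontL=(357,352,.078),fl_frontR=(515,270,.078)).items(): print(n,g(f(*a)))
s=get_state();from scipy.spatial.transform import Rotation as Ro
q=s["orientation"];M=Ro.from_quat(q[[1,2,3,0]]).as_matrix();print(M.round(3).tolist(),s["tcp_pos"])
np.savez("dock.npz",R=R,t=t)
for x in(-100,-60,-40,-20,0): print(x,R@[x/1000,0]+t)
E
```

```text
[11 11] [[476.72727273 205.09090909]
 [329.45454545 278.18181818]]
origin [0.50468308 0.11322453] yaw 0.5179014871007007 res mm [[-0.9, -0.6], [-1.9, -1.2], [0.8, -0.8], [-0.4, 1.7], [1.1, -1.8], [1.3, 2.6]]
flL [-52.3  40.5]
flR [-53.1 -37.7]
fl_frontL [-38.6  41.1]
fl_frontR [-39.2 -38.9]
[[-0.893, 0.449, -0.0], [0.449, 0.893, -0.001], [0.0, -0.001, -1.0]] [0.25811896 0.51357017 0.23087037]
-100 [0.41779708 0.06371874]
-60 [0.45255148 0.08352105]
-40 [0.46992868 0.09342221]
-20 [0.48730588 0.10332337]
0 [0.50468308 0.11322453]
```

View pics/s1.png

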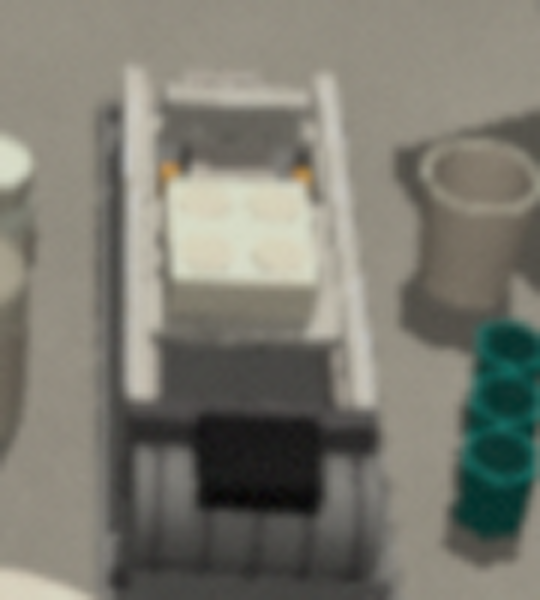

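```bash
python3 -m crank '{"travel": [[-0.6,-0.5,0],[-1.3,-1.2,0],[-2.1,-1.9,0],[-2.9,-2.6,0],[-3.6,-3.2,0]], "turn": [-0.1,-0.22,-0.34,-0.46,-0.58]}' 0 40
cat > w.py <<'E'
from h import *
import sys
from scipy.spatial.transform import Rotation as Ro
d=np.load("dock.npz");R,t=d["R"],d["t"]
s=get_state();q=s["orientation"];M=Ro.from_quat(q[[1,2,3,0]]).as_matrix();p=s["tcp_pos"]
l=R.T@(p[:2]-t)*1000
yaw=np.arctan2(R[1,0],R[0,0])+np.pi; cur=np.arctan2(M[1,0],M[0,0])
print("t",s["clock"],"dock xy z mm",l.round(1),(p[2]*1000).round(1),"F dock",(R.T@s["wrist_force"][:2]).round(1),s["wrist_force"][2].round(1),"gap",s["finger_gap"])
print("turn needed",-((yaw-cur+np.pi)%(2*np.pi)-np.pi), "j6",s["joint_pos"][5])
if len(sys.argv)>1:
    g=np.array(sys.argv[1:4],float)/1000
    X=np.r_[R@g[:2]+t,g[2]]; print("travel",(M.T@(X-p)/.04).round(3))
E
python3 w.py -85 0 120
```

```text
clock: 0.67
tcp_pos: [0.3264, 0.3411, 0.2312]
orientation: [0.0, -0.048, 0.999, -0.0]
wrist_force: [0.3, 0.2, 0.5]
finger_gap: 0.0257
t 0.6667 dock xy z mm [-42.1 286.2] 231.2 F dock [0.3 0. ] 0.5 gap 0.02573396128942885
turn needed -0.42272253173084096 j6 0.5419450809986213
travel [-1.956 -6.966  2.782]
```

```bash
python3 -m crank '{"travel": [[-0.2,-0.8,0],[-0.5,-1.7,0],[-0.8,-2.7,0],[-1.1,-3.6,0.2],[-1.2,-4.4,0.4]], "turn": [-0.1,-0.2,-0.3,-0.4,-0.4]}'
python3 w.py -85 0 120
```

```text
clock: 1.08
tcp_pos: [0.3916, 0.1702, 0.2159]
orientation: [0.002, -0.244, 0.97, -0.0]
wrist_force: [1.6, -0.1, 0.2]
finger_gap: -0.0002
t 1.0833 dock xy z mm [-70.1 105.5] 215.9 F dock [ 1.3 -0.9] 0.2 gap -0.00016355013800018356
turn needed -0.024909341569109955 j6 -0.27150673000475856
travel [ 0.315 -2.643  2.399]
```

```bash
python3 -m crank '{"travel": [[0.1,-0.7,0.2],[0.2,-1.5,0.8],[0.3,-2.1,1.4],[0.3,-2.6,2.0],[0.3,-2.6,2.2]], "turn": [-0.02,-0.02,-0.02,-0.02,-0.02]}'
python3 -m crank '{"travel": [[0,0,0],[0,0,0]], "turn": [0,0]}' >/dev/null
python3 w.py -85 0 65
python3 - <<'E'
from h import *
c=read_camera("top"); crop(c,220,150,330,260,6,"pics/t2.png")
E
```

```text
clock: 1.5
tcp_pos: [0.4279, 0.0715, 0.1246]
orientation: [-0.001, -0.25, 0.968, -0.0]
wrist_force: [-0.4, -0.4, 0.3]
finger_gap: -0.0002
t 1.6667 dock xy z mm [-86.2   4.6] 127.3 F dock [-0.9 -0.4] -0.1 gap 9.402289627066123e-05
turn needed -0.009211866872364638 j6 -0.5218176829180398
travel [-0.033 -0.116  1.558]
```

View pics/t2.png

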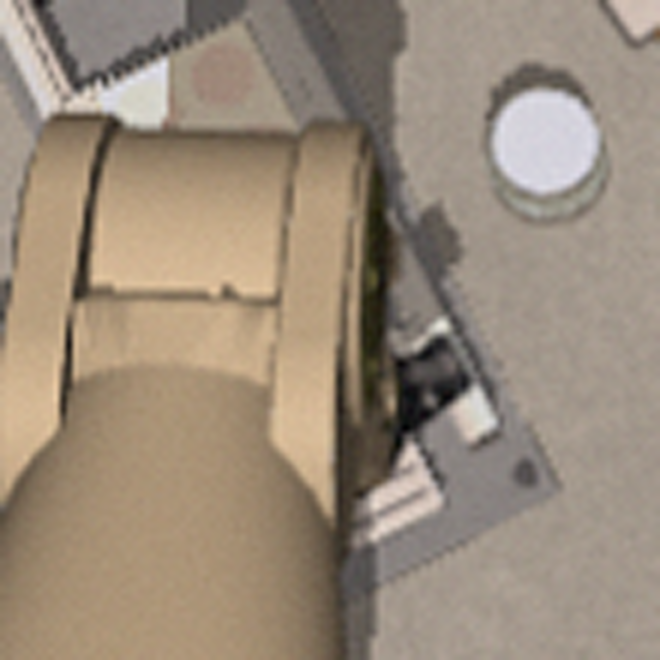

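The arm hides the work from the top camera; only the tread's rear at (400,500) still shows. I'll descend using the pose and force readings.

```bash
python3 -m crank '{"travel": [[0,-0.1,0.3],[0,-0.1,0.8],[0,-0.1,1.3],[0,-0.1,1.7],[0,-0.1,1.8]], "turn": [-0.01,-0.01,-0.01,-0.01,-0.01]}' >/dev/null
python3 -m crank '{"travel": [[0,0,0],[0,0,0],[0,0,0]], "turn": [0,0,0]}' >/dev/null
python3 w.py -80 0 24
python3 - <<'E'
from h import *
c=read_camera("scene"); crop(c,325,160,415,260,6,"pics/s2.png")
E
```

```text
t 2.3833 dock xy z mm [-84.6  -0.2] 56.8 F dock [0.9 0.2] -0.2 gap 0.0004414662627891029
turn needed 0.0018983904526717055 j6 -0.5403901655663749
travel [-0.114  0.006  0.82 ]
```

View pics/s2.png

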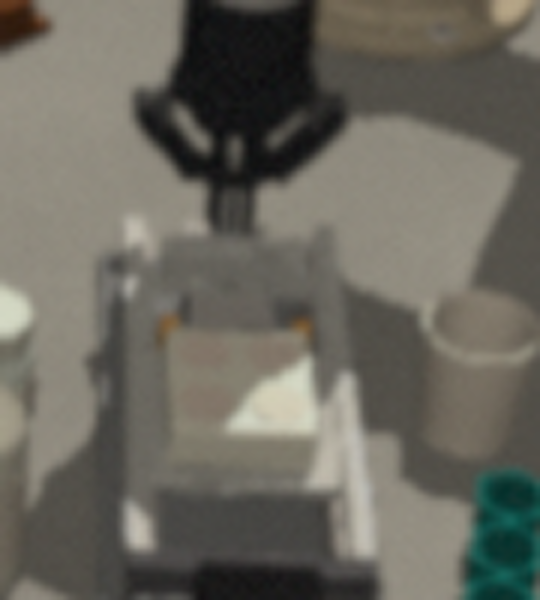

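The scene view shows the fingertip centred over the tread, with the lower part hidden behind the flange. The finger knuckles spread to about (140,105) and (340,105), so I'll check that they clear the guides.

```bash
python3 - <<'E'
from h import *
c=read_camera("scene");d=np.load("dock.npz");R,t=d["R"],d["t"];p=get_state()["tcp_pos"]
for h in (0,20,30,40,50,60,73):
    print(h,[((proj(c,np.r_[p[:2]+R@[0,y/1000],p[2]+h/1000])-[325,160])*6).round().tolist() for y in (57,0,-57)])
E
```

```text
0 [[320.0, 234.0], [225.0, 231.0], [129.0, 228.0]]
20 [[324.0, 206.0], [227.0, 203.0], [131.0, 201.0]]
30 [[325.0, 192.0], [229.0, 190.0], [132.0, 187.0]]
40 [[327.0, 178.0], [230.0, 176.0], [133.0, 173.0]]
50 [[329.0, 164.0], [232.0, 161.0], [134.0, 159.0]]
60 [[331.0, 150.0], [233.0, 147.0], [135.0, 144.0]]
73 [[333.0, 132.0], [235.0, 129.0], [136.0, 126.0]]
```

Clearance is fine: the outer knuckles sit about 70 mm above the tip. Pressing the tread now.

```bash
python3 -m crank '{"travel": [[0,0,0.15],[0,0,0.3],[0,0,0.45],[0,0,0.6],[0,0,0.6]], "turn": [0,0,0,0,0]}'
python3 w.py -75 0 24
```

```text
clock: 2.9
tcp_pos: [0.4305, 0.0707, 0.0306]
orientation: [0.0, -0.256, 0.967, -0.0]
wrist_force: [0.5, -0.6, 5.4]
finger_gap: 0.0002
t 2.9 dock xy z mm [-85.5  -0.2] 30.6 F dock [ 0.2 -0.8] 5.4 gap 0.00023547783503324074
turn needed 0.0008330110381891132 j6 -0.5404639705436167
travel [-0.263  0.005  0.165]
```

```bash
python3 -m crank '{"travel": [[0,0,0.1],[0,0,0.2],[0,0,0.2],[-0.15,0,0.2],[-0.3,0,0.2]], "turn": [0,0,0,0,0]}'
python3 -m crank '{"travel": [[0,0,0],[0,0,0]], "turn": [0,0]}' >/dev/null
python3 w.py -62 0 23.5
```

```text
clock: 3.32
tcp_pos: [0.4386, 0.0762, 0.023]
orientation: [-0.002, -0.256, 0.967, -0.0]
wrist_force: [-3.4, -3.1, 6.6]
finger_gap: 0.0003
t 3.4833 dock xy z mm [-74.3   0.3] 23.3 F dock [-0.5  0.8] 6.5 gap -0.00014796100419954948
turn needed 0.0011062706233531117 j6 -0.5264271724419154
travel [-0.307 -0.007 -0.006]
```

```bash
python3 -m crank '{"travel": [[-0.06,0,0],[-0.12,0,0],[-0.2,0,0],[-0.3,0,0],[-0.4,0,0]], "turn": [0,0,0,0,0]}'
python3 w.py -12 0 23.5
python3 -m crank '{"travel": [[-0.1,0,0],[-0.2,0,0],[-0.3,0,0],[-0.4,0,0],[-0.5,0,0]], "turn": [0,0,0,0,0]}' >/dev/null
python3 w.py -12 0 23.5
```

```text
clock: 3.9
tcp_pos: [0.4507, 0.0834, 0.0225]
orientation: [-0.004, -0.256, 0.967, -0.001]
wrist_force: [-7.2, -5.7, 8.0]
finger_gap: -0.0002
t 3.9 dock xy z mm [-61.7   0.8] 22.5 F dock [-9.1 -1.4] 8.0 gap -0.00022223640173289178
turn needed -5.9961422117282837e-05 j6 -0.5082277815327311
travel [-1.242 -0.02  -0.034]
t 4.3167 dock xy z mm [-42.1   0.9] 22.5 F dock [-10.2  -0.5] 8.2 gap 6.084453229902281e-05
turn needed -0.0002480214330269348 j6 -0.4876056280180762
travel [-0.752 -0.021 -0.032]
```

```bash
python3 -m crank '{"travel": [[-0.1,0,-0.01],[-0.2,0,-0.02],[-0.3,0,-0.03],[-0.4,0,-0.03],[-0.5,0,-0.03]], "turn": [0,0,0,0,0]}' >/dev/null
python3 w.py -1 0 23.5
python3 -m crank '{"travel": [[-0.1,0,0],[-0.18,0,0],[-0.25,0,0],[-0.32,0,0],[-0.37,0,0]], "turn": [0,0,0,0,0]}' >/dev/null
python3 w.py -1 0 23.5
```

```text
t 4.7333 dock xy z mm [-21.9   1. ] 23.4 F dock [-8.8 -0.8] 6.8 gap -3.4829307305976525e-05
turn needed 2.4663825229254144e-05 j6 -0.468692117081676
travel [-0.523 -0.025 -0.007]
t 5.15 dock xy z mm [-7.   0.9] 23.4 F dock [-8.4 -0.7] 5.5 gap -0.0001914966851564707
turn needed 7.97323247958559e-05 j6 -0.4556015044336153
travel [-0.15  -0.023 -0.003]
```

Now creeping forward until the force rises at the end stop.

```bash
python3 -m crank '{"travel": [[-0.03,0,0],[-0.06,0,0],[-0.09,0,0],[-0.12,0,0],[-0.15,0,0]], "turn": [0,0,0,0,0]}' >/dev/null
python3 w.py -1 0 23.5
python3 -m crank '{"travel": [[-0.02,0,0],[-0.04,0,0],[-0.06,0,0],[-0.06,0,0]], "turn": [0,0,0,0]}' >/dev/null
python3 w.py -1 0 23.5
```

```text
t 5.5667 dock xy z mm [-5.7  1. ] 22.9 F dock [-24.5  -3.3] 16.1 gap 0.00022771918288511976
turn needed -0.0021155305339704 j6 -0.4494613556399721
travel [-0.119 -0.025 -0.016]
t 5.9 dock xy z mm [-5.8  1.1] 22.9 F dock [-29.4  -3.4] 19.1 gap -0.00017381072082886222
turn needed -0.0033888770424237435 j6 -0.4469982555013201
travel [-0.12  -0.026 -0.018]
```

```bash
python3 - <<'E'
from h import *
c=read_camera("scene"); crop(c,325,170,415,270,6,"pics/s3.png")
d=np.load("dock.npz");R,t=d["R"],d["t"]
pt=lambda x,y,z:((proj(c,np.r_[R@[x/1000,y/1000]+t,z/1000])-[325,170])*6).round()
print("stop top edge",pt(196,30,64),pt(196,-30,64),"tray front top at stop",pt(196,30,54),pt(196,-30,54),"flange top rear",pt(10,40,78),pt(10,-40,78),"pins up",pt(0,38,56),pt(0,-38,56))
E
```

```text
stop top edge [321. 492.] [201. 489.] tray front top at stop [319. 507.] [199. 503.] flange top rear [310. 242.] [167. 237.] pins up [301. 261.] [167. 257.]
```

View pics/s3.png

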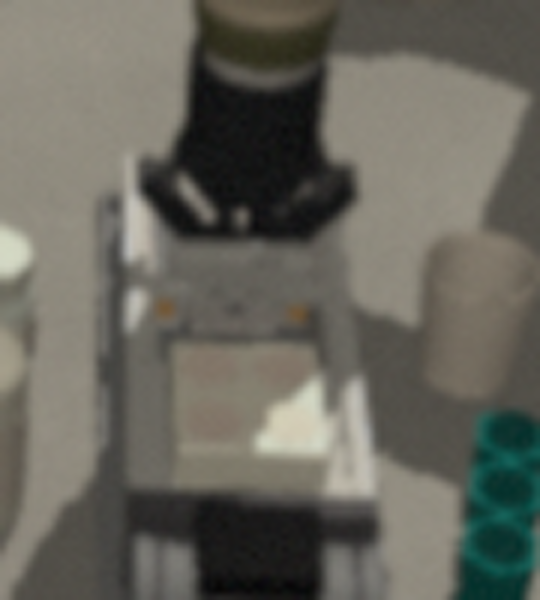

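The scene view shows the mould and tray moved up to the stop. Two orange spots are still visible at (165,307) and (297,312). I need to work out where they and the tray really are before releasing.

```bash
python3 - <<'E'
from h import *
c=read_camera("scene")
d=np.load("dock.npz");R,t=d["R"],d["t"]
o=-c["R"].T@c["t"];print("cam dock",R.T@(o[:2]-t),o[2])
pt=lambda x,y,z:((proj(c,np.r_[R@[x/1000,y/1000]+t,z/1000])-[325,170])*6).round().tolist()
for x in(0,): print("pin",[(z,pt(x+5,38,z),pt(x+5,-38,z)) for z in (56,46,37,28)])
for r in(-5,0,5,10): print(r,"flange top rear",pt(r,40,78),"bar front top",pt(r+16,40,54),"bar fr bottom",pt(r+16,40,46),"plate rear",pt(r+76,40,54),"front",pt(r+186,40,54))
for h in(24,):print("tip",pt(-5.7,0,h))
E
python3 - <<'E'
import cv2
im=cv2.imread("pics/s3.png");c=im[220:350,120:350]
c=cv2.convertScaleAbs(c,alpha=1.7);cv2.imwrite("pics/s3z.png",cv2.resize(c,None,fx=3,fy=3,interpolation=cv2.INTER_CUBIC))
E
```

```text
cam dock [ 1.04300047 -0.13598199] 0.8701973614851904
pin [(56, [302.0, 267.0], [168.0, 263.0]), (46, [300.0, 281.0], [167.0, 277.0]), (37, [299.0, 293.0], [166.0, 289.0]), (28, [297.0, 305.0], [164.0, 301.0])]
-5 flange top rear [308.0, 225.0] bar front top [306.0, 276.0] bar fr bottom [305.0, 288.0] plate rear [316.0, 345.0] front [336.0, 486.0]
0 flange top rear [309.0, 231.0] bar front top [307.0, 282.0] bar fr bottom [306.0, 293.0] plate rear [317.0, 351.0] front [337.0, 493.0]
5 flange top rear [310.0, 236.0] bar front top [308.0, 288.0] bar fr bottom [306.0, 299.0] plate rear [318.0, 357.0] front [338.0, 500.0]
10 flange top rear [310.0, 242.0] bar front top [309.0, 293.0] bar fr bottom [307.0, 304.0] plate rear [319.0, 363.0] front [339.0, 507.0]
tip [229.0, 297.0]
```

View pics/s3z.png

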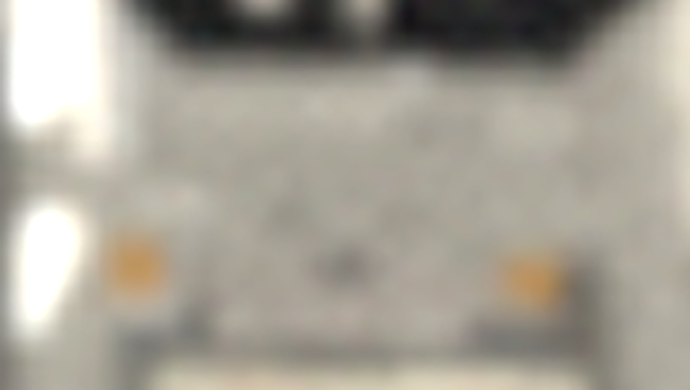

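The spots are the sunk pins' front faces, seen under the rear bar, so the pins are below the tray. The force rose hard at the stop (29 N with no motion). I'll relax the push while keeping the tread down, then back off a few mm and let the tread up slowly.

```bash
python3 -m crank '{"travel": [[0.05,0,0],[0.1,0,0],[0.15,0,0],[0.15,0,0]], "turn": [0,0,0,0]}' >/dev/null
python3 w.py -1 0 23.5
python3 - <<'E'
from h import *
c=read_camera("scene"); d=np.load("dock.npz");R,t=d["R"],d["t"]
crop(c,325,170,415,270,6,"pics/s4.png")
f=lambda u,v,z:(R.T@(ray(c,((u+.5)/6-.5+325,(v+.5)/6-.5+170),z)[:2]-t)*1000).round(1)
# mould top rear edge / front edge: before (s2 rows-60) and now
for n,a in dict(rearB=(175,270),rearN=(177,340),frontB=(175,372),frontN=(178,443)).items(): print(n,f(*a,82))
im0=cv2.imread("pics/s2.png")  # objective check: row gradient profile of mould column band
im1=cv2.imread("pics/s4.png")
a=im0[60:,195:250].mean((1,2));b=im1[:,195:250].mean((1,2))
for n,p in(("before",a),("now",b)):
    g=np.diff(cv2.GaussianBlur(p.reshape(-1,1),(1,15),0).ravel()); i=[k for k in range(3,len(g)-3) if abs(g[k])>.8 and abs(g[k])==abs(g[k-3:k+4]).max()]
    print(n,[(k,g[k].round(1)) for k in i])
E
```

```text
t 6.3333 dock xy z mm [-5.7  0.9] 23.3 F dock [-9.7 -1.9] 5.0 gap -2.225214040201271e-05
turn needed -0.0004762015289259125 j6 -0.4536563636026798
travel [-0.118 -0.023 -0.006]
rearB [104073.9 -10149.3]
rearN [97972.2 -9993.2]
frontB [95325.4 -9771. ]
frontN [89775.7 -9686.8]
before [(73, np.float64(2.6)), (92, np.float64(-2.3)), (124, np.float64(2.9)), (164, np.float64(1.3)), (271, np.float64(1.9)), (355, np.float64(1.7)), (373, np.float64(-2.6)), (402, np.float64(-1.0)), (434, np.float64(-2.3)), (503, np.float64(-2.9))]
now [(20, np.float64(-1.9)), (56, np.float64(1.4)), (80, np.float64(-2.6)), (201, np.float64(2.4)), (223, np.float64(-3.2)), (240, np.float64(5.0)), (331, np.float64(-1.7)), (343, np.float64(3.4)), (441, np.float64(1.5)), (454, np.float64(-1.4)), (491, np.float64(-4.2)), (576, np.float64(-1.0)), (593, np.float64(2.4))]
```

```bash
python3 -m crank '{"travel": [[0.1,0,0],[0.2,0,0],[0.25,0,0],[0.25,0,0]], "turn": [0,0,0,0]}' >/dev/null
python3 w.py -1 0 23.5
python3 - <<'E'
from h import *
c=read_camera("scene"); d=np.load("dock.npz");R,t=d["R"],d["t"]
f=lambda u,v,z:(R.T@(ray(c,((u+.5)/6-.5+325,(v+.5)/6-.5+170),z)[:2]-t)*1000).round(1)
for v in(271,343,373,447): print(v,f(222,v,.082))
E
```

```text
t 6.7167 dock xy z mm [-9.4 -0.2] 25.4 F dock [1.2 1.2] 5.2 gap -0.0005432460499888446
turn needed 0.0010681935356018357 j6 -0.4627164109810572
travel [-0.21   0.004  0.047]
271 [ 41.7 -13. ]
343 [102.7 -16.7]
373 [126.7 -18.1]
447 [182.9 -21.4]
```

The mould moved 61 mm against the expected 62.5 mm, so the tray is at the stop. Next I slide back a little while still pressing, then lift.

```bash
python3 -m crank '{"travel": [[0.1,0,0],[0.2,0,0],[0.3,0,0],[0.3,0,-0.15],[0.3,0,-0.3]], "turn": [0,0,0,0,0]}' >/dev/null
python3 w.py
python3 -m crank '{"travel": [[0,0,-0.15],[0,0,-0.3],[0,0,-0.5],[0,0,-0.8],[0,0,-1.2]], "turn": [0,0,0,0,0]}' >/dev/null
python3 -m crank '{"travel": [[0.3,0,-0.5],[0.8,0,-1.2],[1.5,0,-1.9],[2.3,0,-2.6],[2.9,0,-3.2]], "turn": [0,0,0,0,0]}' >/dev/null
python3 -m crank '{"travel": [[0.2,0.8,-0.3],[0.2,1.6,-0.3],[0.2,2.5,-0.3],[0.2,3.4,-0.3],[0.2,4.2,-0.3]], "turn": [0,0,0,0,0]}' >/dev/null
python3 w.py
python3 - <<'E'
from h import *
c=read_camera("top"); crop(c,200,90,320,250,3.7,"pics/t5.png")
E
```

```text
t 7.1833 dock xy z mm [-22.4  -0.1] 37.1 F dock [ 1.5 -0.3] 2.4 gap -0.00010856868801394712
turn needed 0.0007828706366534988 j6 -0.4734670272756328
t 8.4333 dock xy z mm [-148.1  169.6] 224.9 F dock [1.2 0.3] 0.5 gap -0.0002684110427954524
turn needed 6.740697146057073e-05 j6 -0.1806324787650253
```

View pics/t5.png

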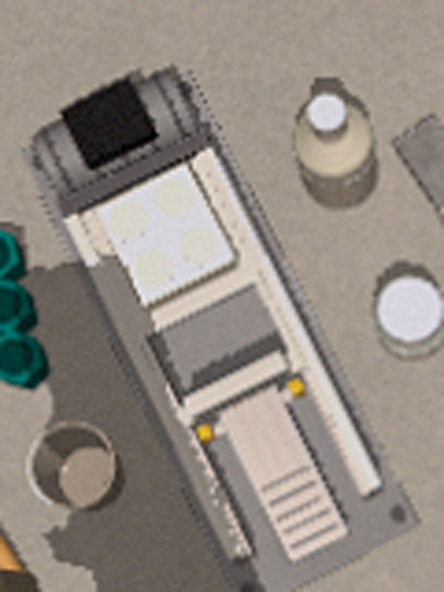

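The top view shows the tray against the stop, with both yellow pins at (205,432) and (296,386) exposed behind the flange. The mould is in place on the plate, and the bystanders look undisturbed. One numeric check that the pins are up, then I'll hand in.

```bash
python3 - <<'E'
from h import *
c=read_camera("top");im=c["image"].astype(int)[160:260,200:320]
m=((im[...,0]>170)&(im[...,1]>120)&(im[...,2]<90)).astype(np.uint8)
n,_,st,ce=cv2.connectedComponentsWithStats(m); print(st[1:,4],(ce[1:]*6))
s=get_state();print(s["clock"],abs(s["qvel"]).max(),s["wrist_force"])
print(hand_in())
E
```

```text
[11 11 24 14] [[476.72727273 205.09090909]
 [329.45454545 278.18181818]
 [  9.         488.5       ]
 [ 64.71428571 577.28571429]]
8.5333 0.08255177058298041 [ 0.12330647 -0.21294426 -0.59333408]
the job is handed in; nothing more can be done
None
```

The tray is home against the end stop and locked, and the job is handed in at about 8.5 s of robot time. I pressed the tread down with the closed fingertips and pushed the flange forward until the tray stopped. Then I eased off, let the tread up and moved clear.

**Last checks:**
- **Pins:** both are back at exactly the pixel positions they had at the start, so they are fully up, and they stand behind the flange.
- **Mould:** it moved about 61 mm, against the 62.5 mm expected for the tray. It still stands on the plate.
- **Bystanders:** the ones in the last close-up look undisturbed. I did not check the brush and spatula in full.
- **Robot:** it touches nothing, and the wrist force is near zero.

**What disagreed:**
- **Stop position:** the fingers stopped about 5 mm before my prediction. This is probably finger thickness or dock calibration, because the images and the hard stop both say the tray is home.
- **Forces:** at the stop the push peaked at about 29 N, with 19 N vertical on the wrist.
- **Tread depth:** the fingertip height puts it at about 18 to 19.5 mm pressed during the push, inside the allowed range.

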